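Cap a dried-flower gift bottle from the drawer

TASK

The clear gift bottle on the florist's bench is still open: pull the top drawer of the grey cabinet well open by its handle, take the brass cap out and press it straight down onto the bottle's neck until it clicks over the sprung collar and sits fully home. Do not stop at the click: keep pressing the cap firmly down, and finish still holding and pressing it there, without letting go. Keep the bottle upright in its place, leave the white cap in the drawer and do not disturb the other things on the bench.

Things in the scene. Friction and masses are not known exactly. Their poses are not given: they have to be found in the camera images.
- cabinet_drawer0_handle (a point): Mid-point of the top drawer's handle: a level steel bar 11 mm thick, 120 mm long, its axis 35 mm in front of the drawer front and 38 mm below the cabinet's top, held by thin stems near its ends. This frame's x axis points into the grey two-drawer cabinet (fixed, 176 mm high), y runs along the bar, z is up; the drawer pulls straight along -x. Lower drawer's handle: 76 mm below.
- cabinet_drawer0 (a joint): How far the top drawer is open, m: 0 shut, 0.181 at its stop; starts 0 to 0.015, about 1 N of friction, stays where left. Floor 40 mm below the handle's axis, walls 56 mm high, front rising 27 mm above the handle's axis. A partition along its middle makes two 126 mm wide compartments, one cap near the front of each; from 0.14 open both caps stand clear in front of the cabinet.
- brass_cap_center (a point): Centre, half-way up, of the brass-coloured snap cap: round, 44 mm diameter, 46 mm high, about 60 g, standing mouth down on the drawer's floor, in either compartment. Mouth 28 mm deep under an 18 mm solid crown, 39 mm inside diameter, with an inward bead of 32 mm inside diameter 2 to 5 mm above the rim. Origin 23 mm above the rim; z up.
- white_cap_center (a point): Centre, half-way up, of a white cap of the same size (44 mm diameter, 46 mm high), mouth down in the other compartment of the drawer. Not to be used: it stays in the drawer.
- bottle: The open bottle: clear glass, 60 x 60 mm square (sides parallel to its x and y), 100 mm high to its flat shoulder, about 0.4 kg, with lilac, pink and cream dried flowers inside, standing loose on the bench. Origin at the centre of its underside, z up. The round neck rises 38 mm above the shoulder, 29 mm in diameter, bevelled to 23 mm at its lip.
- neck_top (a point): Centre of the lip of the open bottle's neck, 138 mm above the bench; z up. A cap fully home has its crown on the lip, its centre 5 mm below this point and its rim 10 mm above the shoulder; any further push is then carried by the lip.
- collar (a point): On the neck's axis, 18.5 mm below the lip, at the middle of the white snap collar: four sprung lugs stand out to 37 mm diameter. The cap's bead meets them with the cap's centre about 6 mm above the lip; the push is largest (8 to 15 N) at 4 to 5 mm above the lip and drops to nothing by about 2 mm below it (the click); from there the lugs draw the cap down the last 2 to 3 mm home.
- finished_bottle: A bottle of the same kind with orange and lime flowers, already closed with a brass cap (156 mm high in all), standing loose 0.1 to 0.26 m from the open one; origin at the centre of its underside. Leave it alone.
- ribbon: Loose red ribbon spool lying flat, 84 mm diameter, 32 mm high; origin under its centre. Leave it alone.
- secateurs: Loose red-handled secateurs lying flat, 160 mm long, 15 mm high; origin under the middle. Leave them alone.
- tape_dispenser: Loose black tape dispenser, 150 x 60 mm, 86 mm high; origin under its centre. Leave it alone.
- pen_cup: Loose green glass cup with pens, 72 mm diameter, 160 mm high with the pens; origin under its centre. Leave it alone.

How it is judged:
By the outcome, as a careful person would: the job done as asked, in the order asked, and still so for the second after the job is handed in, while the arm keeps its last pose, push and grip.
It also fails if it takes over 64 s, if anything falls off the work surface, if the arm or the gripper's body presses on something with over 40 N, if the wrist force passes 120 N, or if a joint passes its speed limit or range.

ROBOT

A 6-joint arm with a two-finger parallel gripper is mounted at the origin on the work surface. World frame = base frame: x ahead of the robot, y to its left, z up, the work surface at z = 0. Lengths are in m, angles in rad, forces in N, time in s.
With the tool pointing down it reaches from about 0.25 to 0.8 m from the base axis. Payload 3.9 kg.
Tool frame: the origin (TCP) lies at the centre of the arm's flange, where the gripper is bolted on; the fingertips stand 173 mm ahead of it and the grasp point (between the pads) lies 155 mm ahead of it; z points along the fingers, y is the direction in which the jaws open and shut (so a half turn about z gives the same grasp; the last joint's range is limited). The gripper opens to 85 mm and grips with 20 to 120 N. Pads are 22 mm wide; open, the fingers measure 114 mm over their backs; the gripper's body (76 mm by 85 mm) begins 54 mm behind the grasp point. The pads swing forward as they close: fully open they stand 13 mm farther back than shut.
Start: joints at [1.137, 0.26, -0.138, 1.173, 0, 1.571], TCP at [0.221, 0.476, 0.405] pointing down, gripper open.
Joint ranges: [-2.78, 2.78], [-0.83, 1.72], [-1.28, 1.37], [-1.9, 2.12], [-1.57, 1.48], [-3.14, 3.14]. Speed limits (rad/s): [2.57, 2.57, 3.14, 3.14, 3.14, 3.14].

INTERFACE

Orientations are given as a rotation vector (axis times angle).
In Python, from cell import manip gives the robot as it stands. Calls block until the motion is done:
- manip.move_ptp(position, orientation): joint-space move of the TCP to a pose.
- manip.movel(position, velocity=0.15, frame=None, force_limit=None): straight line of the TCP; frame=None keeps the orientation; velocity is the mean speed in m/s. With force_limit (N) it stops when the force on the tool has changed by that much, and returns True; else False.
- manip.set_joints(angles): joint-space move.
- manip.set_gripper(opening): opening from 0.0 (shut) to 1.0 (fully open); the grip force is fixed at half the most; returns when the fingers have stopped.
- manip.hold(seconds).
- manip.ik(position, orientation): joint angles nearest the present ones, or None.
- manip.get_obs(): the state.
- manip.get_image(name): name is "scene" or "top" or "wrist"; returns a dict with "color" (480x640x3 uint8, red, green, blue), "fx", "fy", "cx", "cy" (pixels), "rvec" (rotation vector, rad) and "tvec" (3), from world to camera coordinates, as OpenCV has them. Camera axes: x right, y down, z forward; pixel columns grow to the right and rows downward; lengths in m; the calibration is good to about 2 mm. A picture is of the moment at which its call begins. There is no depth.
A pose or a line that the arm cannot do raises manip.MotionError and nothing moves.
- manip.finish_job(): hands the job in, once; it reports no verdict.
Trained networks look in a picture, given as the dict that the camera call returned (one of the last four; its "shot" number tells which), for a name from the list of things; names that differ only in an ending like _2 or _b are one class to them, and where a whole thing is asked for, a point or a joint stands for the part that bears it (a point fixed in the world has none). Each returns a list of dicts, best first, with "score" (0 to 1); they miss things now and then, are a little off and sometimes report something else, mostly with a low value. They report only what shows in the picture. A call takes as long as a camera call.
- manip.find_in(picture, thing): "rect" ([left, top, right, bottom] in pixels, round what is visible of it).
The state is a dict: "clock": time; "q": joint angles; "joint_velocities": joint speeds; "joint_torque": joint torques, N m; "ee_pos": TCP position; "tool_rot": TCP orientation; "ft_force": force on the tool from outside, world axes, zero at the start; "wrist_torque": the same for the moment, N m; "opening": opening from 0.0 (shut) to 1.0 (fully open).
Only numpy, scipy, OpenCV 4.12 (cv2) and the standard library are available. Lean on these libraries where they do the work, as an engineer would, in place of code of your own. Each camera call takes 0.05 s, during which the arm holds its last target. There are 200 camera calls.

## Working session

There is one attempt and no reset: what is moved stays moved. The work goes in short steps, each a Python script; the robot and the scene stay as the last script left them, time stands still between calls to the robot, and variables do not carry over. Pictures are saved under pics/ and viewed, about 8 in all and at most 12, crops included, and the job is handed in when it is done.

```bash
ls; mkdir -p pics; cat > h.py <<'E'
from cell import manip
import numpy as np, cv2
from scipy.spatial.transform import Rotation as R
def ray(p,u,v):
    Rm=R.from_rotvec(p["rvec"]).as_matrix(); t=np.array(p["tvec"])
    d=Rm.T@np.array([(u-p["cx"])/p["fx"],(v-p["cy"])/p["fy"],1]); return -Rm.T@t,d
def at_z(p,u,v,z):
    c,d=ray(p,u,v); return c+d*(z-c[2])/d[2]
def proj(p,X):
    Rm=R.from_rotvec(p["rvec"]).as_matrix(); c=(Rm@np.atleast_2d(X).T).T+np.array(p["tvec"])
    return np.c_[c[:,0]/c[:,2]*p["fx"]+p["cx"],c[:,1]/c[:,2]*p["fy"]+p["cy"]]
def save(p,n): cv2.imwrite("pics/"+n,p["color"][:,:,::-1])
E
python3 - <<'E'
from h import *
o=manip.get_obs(); print({k:np.round(v,3) for k,v in o.items()})
for n in ["scene","top"]:
    p=manip.get_image(n); save(p,n+"0.png"); c,_=ray(p,0,0); print(n,c.round(3),p["fx"],np.round(p["rvec"],3))
    for t in ["cabinet_drawer0_handle","brass_cap_center","white_cap_center","bottle","neck_top","collar","finished_bottle","ribbon","secateurs","tape_dispenser","pen_cup","cabinet_drawer0"]:
        print(t,[(round(d["score"],2),np.round(d["rect"],1).tolist()) for d in manip.find_in(p,t)[:3]])
E
```

```text
pics
{'clock': np.float64(0.0), 'q': array([ 1.137,  0.261, -0.139,  1.173,  0.   ,  1.571]), 'joint_velocities': array([ 0.001, -0.001, -0.   ,  0.   , -0.001,  0.   ]), 'joint_torque': array([ 1.0000e-03, -4.0568e+01,  2.5392e+01,  1.9000e-02,  0.0000e+00,
       -0.0000e+00]), 'ee_pos': array([0.221, 0.476, 0.404]), 'tool_rot': array([-6.760e-01, -3.068e+00,  3.000e-03]), 'ft_force': array([-0.168, -0.413,  0.002]), 'wrist_torque': array([ 0.016, -0.013,  0.029]), 'opening': np.float64(1.001)}
scene [ 1.19  -0.486  0.676] 439.0970546940881 [ 2.018  1.074 -0.547]
cabinet_drawer0_handle [(0.69, [349.1, 166.4, 443.2, 244.3])]
brass_cap_center [(0.71, [205.8, 213.4, 246.3, 277.2])]
white_cap_center [(0.63, [270.6, 221.9, 339.2, 252.6])]
bottle [(0.57, [206.9, 219.4, 246.6, 280.0]), (0.5, [270.2, 224.5, 339.7, 251.0])]
neck_top []
collar [(0.75, [205.2, 219.9, 247.0, 281.6]), (0.7, [351.0, 181.9, 412.6, 245.8]), (0.36, [271.0, 303.2, 317.8, 395.2])]
finished_bottle [(0.91, [185.6, 257.5, 231.7, 335.9])]
ribbon [(0.62, [318.2, 277.2, 359.0, 320.4])]
secateurs [(0.79, [272.0, 225.4, 338.
[... 267 characters left out ...]
 0.1  ]
cabinet_drawer0_handle [(0.8, [142.3, 200.1, 280.4, 234.6])]
brass_cap_center []
white_cap_center [(0.3, [143.8, 197.0, 279.3, 237.0])]
bottle [(0.57, [352.5, 269.9, 386.9, 297.3])]
neck_top [(0.46, [388.3, 208.8, 424.9, 238.4])]
collar [(0.9, [352.2, 270.3, 383.1, 296.1])]
finished_bottle [(0.86, [387.0, 208.5, 425.6, 241.3]), (0.69, [293.2, 176.2, 324.1, 211.0]), (0.16, [139.0, 201.2, 277.6, 237.7])]
ribbon [(0.87, [289.8, 182.3, 323.2, 210.4])]
secateurs [(0.6, [250.2, 275.7, 316.5, 299.6])]
tape_dispenser [(0.81, [346.0, 141.5, 383.1, 195.9]), (0.69, [137.9, 199.6, 279.3, 235.5])]
pen_cup [(0.85, [449.4, 192.0, 492.9, 223.4])]
cabinet_drawer0 [(0.8, [139.9, 202.4, 280.4, 238.0])]
```

View pics/scene0.png

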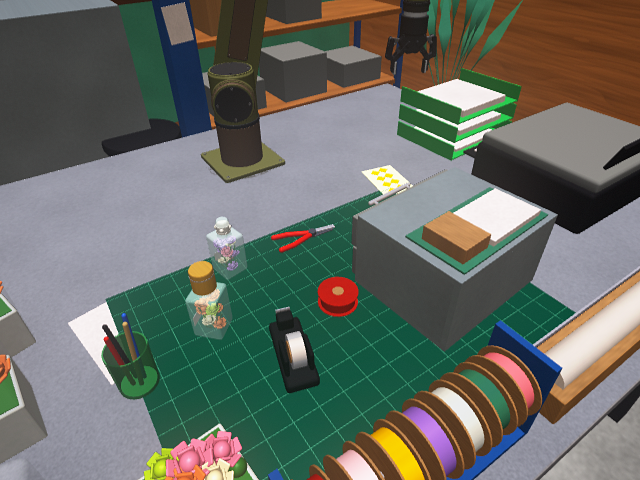

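View pics/top0.png

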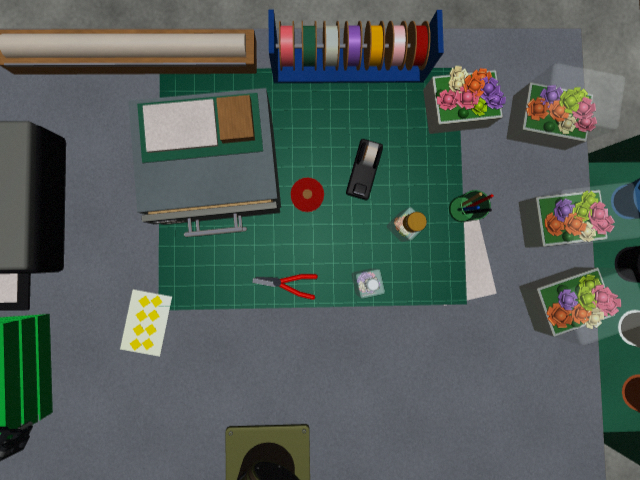

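The scene view shows the open bottle at (226,245), the finished one at (208,300), and the cabinet facing the robot. In the top view the open bottle is at (370,284) and the handles are at about (185–245, 215–235). I'll zoom in on the top view.

```bash
python3 - <<'E'
import cv2,numpy as np
i=cv2.imread("pics/top0.png")
a=cv2.resize(i[190:245,130:290],None,fx=5,fy=5,interpolation=cv2.INTER_CUBIC)
b=cv2.resize(i[260:308,330:410],None,fx=6,fy=6,interpolation=cv2.INTER_CUBIC)
c=np.zeros((275+288,800,3),np.uint8); c[:275]=a; c[275:,:480]=b
cv2.imwrite("pics/crop1.png",c)
E
```

```text
(no output)
```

View pics/crop1.png

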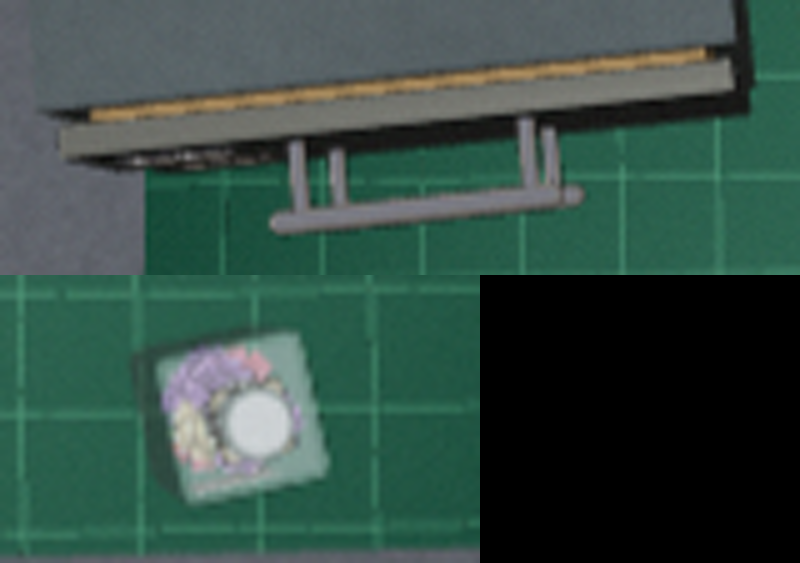

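The crop shows the upper handle bar centred near top-view pixel (212.6,232), with stems at crop x 299 and 527, and the neck lip at pixel (373,284.5). Next I'll turn these into positions and cross-check them in the scene view.

```bash
python3 - <<'E'
from h import *
p=manip.get_image("top"); s=manip.get_image("scene")
f=lambda c:(130+c[0]/5-.4,190+c[1]/5-.4)
H=at_z(p,*f((413,210)),.138); print("handle",H)
for a,b,z in [((285,222),(556,197),.138),((60,160),(733,90),.165),((90,117),(708,52),.176)]:
    A=at_z(p,*f(a),z);B=at_z(p,*f(b),z);d=A-B; print(A.round(4),B.round(4),"psi deg",np.degrees(np.arctan2(-d[0],d[1])))
N=at_z(p,330+258/6-.4,260+147/6-.4,.138); print("neck",N, "in scene",proj(s,N),proj(s,H))
F=at_z(p,415,222,.156); print("finished",F)
print(np.round([manip.ik([H[0],H[1],.293],R.from_matrix(np.c_[[0,1,0],[1,0,0],[0,0,-1]]).as_rotvec())],3))
i=s["color"]; cv2.imwrite("pics/crop2.png",np.hstack([cv2.resize(i[205:285,196:256],None,fx=7,fy=7,interpolation=2),cv2.resize(i[190:270,330:382],None,fx=7,fy=7,interpolation=2)])[:,:,::-1])
E
```

```text
handle [0.57439627 0.10655302 0.138     ]
[0.5699 0.1631 0.138 ] [0.5793 0.0431 0.138 ] psi deg 4.480401354838081
[0.5966 0.2525 0.165 ] [ 0.6232 -0.0378  0.165 ] psi deg 5.236618362900887
[0.6139 0.236  0.176 ] [ 0.6386 -0.0279  0.176 ] psi deg 5.341599680937957
neck [ 0.45156377 -0.24943804  0.138     ] in scene [[221.15770891 219.01216615]] [[389.36775146 192.553453  ]]
finished [ 0.58807326 -0.34446058  0.156     ]
[[ 0.183  0.426 -0.191  0.954  0.     1.754]]
```

View pics/crop2.png

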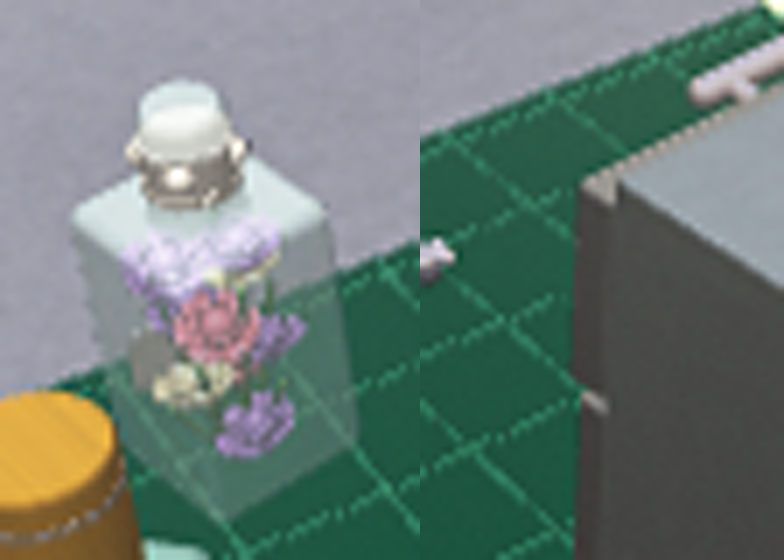

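The neck position projects to scene (221.2,219.0), and the lip centre is seen at (221.4,218.3). The two agree. Next I'll grasp the handle.

```bash
cat >> h.py <<'E'
H=np.array([.5744,.1066,.138]); PSI=np.radians(5.2); DX=np.array([np.cos(PSI),np.sin(PSI),0]); DY=np.array([-DX[1],DX[0],0])
N=np.array([.4516,-.2494,.138])
def down(yaw):  # rotvec, tool z down, tool y at angle yaw in the plane
    y=np.array([np.cos(yaw),np.sin(yaw),0]); z=np.array([0,0,-1.]); return R.from_matrix(np.c_[np.cross(y,z),y,z]).as_rotvec()
def st(m=""):
    o=manip.get_obs(); print(m,"t",round(float(o["clock"]),2),"tcp",np.round(o["ee_pos"],4),"F",np.round(o["ft_force"],1),"op",round(float(o["opening"]),3)); return o
E
python3 - <<'E'
from h import *
rv=down(PSI)
manip.move_ptp(H+[0,0,.155+.09],rv); manip.set_gripper(.3); st("above")
p=manip.get_image("wrist"); save(p,"w1.png")
print(manip.find_in(p,"cabinet_drawer0_handle")[:2], proj(p,[H,H+.06*DY,H-.06*DY]).round(1), ray(p,0,0)[0])
E
```

```text
above t 3.86 tcp [0.5744 0.1066 0.383 ] F [-0.2  0.5 -0. ] op 0.297
[{'rect': [310.4, 0.0, 456.6, 377.7], 'score': 0.91}] [[317.1 261.1]
 [316.9 153.7]
 [317.2 351.6]] [0.56665036 0.19106824 0.35135211]
```

View pics/w1.png

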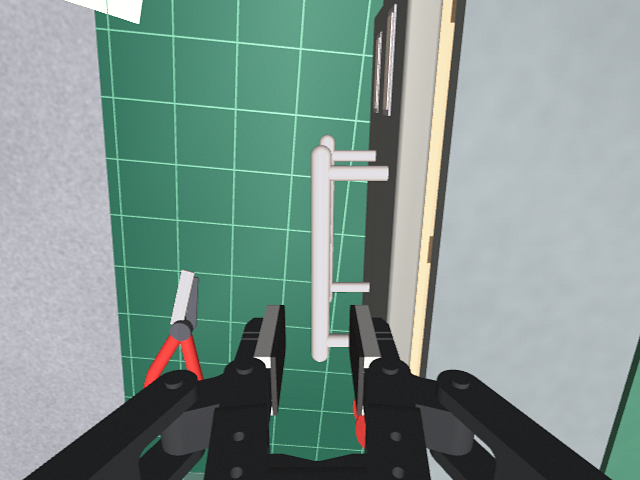

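The bar is at column 320, rows 150–357, as predicted, and it lies between the fingers with clearance to the drawer front. I'll descend, grip and pull.

```bash
python3 - <<'E'
from h import *
print(manip.movel(H+[0,0,.155],velocity=.12,force_limit=8)); st("down")
manip.set_gripper(0); st("grip")
print(manip.movel(H+[0,0,.155]-.172*DX,velocity=.1,force_limit=15)); o=st("pulled")
q=np.array(o["ee_pos"]); manip.set_gripper(.3); st("open")
manip.movel(q+[0,0,.12]+[0,0,0],velocity=.2)
p=manip.get_image("top"); save(p,"top1.png")
for t in ["brass_cap_center","white_cap_center"]: print(t,[(round(d["score"],2),np.round(d["rect"],1).tolist()) for d in manip.find_in(p,t)[:3]])
w=manip.get_image("wrist"); save(w,"w2.png")
for t in ["brass_cap_center","white_cap_center"]: print(t,[(round(d["score"],2),np.round(d["rect"],1).tolist()) for d in manip.find_in(w,t)[:3]])
np.save("w2.npy",[w["fx"],w["fy"],w["cx"],w["cy"],*w["rvec"],*w["tvec"]]); np.save("t.npy",[p["fx"],p["fy"],p["cx"],p["cy"],*p["rvec"],*p["tvec"]])
a=cv2.resize(p["color"][225:325,140:300],None,fx=4,fy=4,interpolation=2)
cv2.imwrite("pics/crop3.png",np.hstack([a])[:,:,::-1])
E
```

```text
True
down t 4.71 tcp [0.5741 0.1065 0.2926] F [0.3 0.3 4.4] op 0.304
grip t 5.0 tcp [0.5737 0.1064 0.2921] F [ 0.8 -0.9  5.6] op 0.105
True
pulled t 6.71 tcp [0.4022 0.0911 0.2921] F [ 1.1 -1.   4.4] op 0.103
open t 7.02 tcp [0.4014 0.0912 0.2915] F [-0.9 -1.6  5.8] op 0.3
brass_cap_center [(0.65, [177.7, 250.9, 201.8, 271.0])]
white_cap_center [(0.88, [238.3, 240.2, 255.5, 262.1])]
brass_cap_center [(0.9, [465.9, 104.5, 566.0, 189.6])]
white_cap_center [(0.85, [459.4, 288.3, 546.7, 367.3])]
```

View pics/crop3.png

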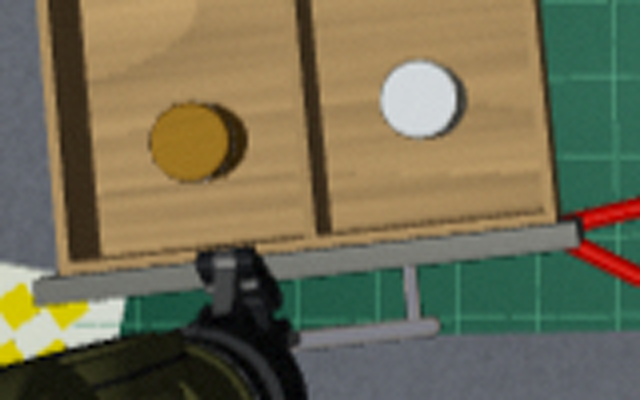

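The drawer is open. The brass cap is in the left compartment, crown at crop (190,141), and the white cap is at (419,99). Next I'll locate the brass cap with both cameras.

```bash
python3 - <<'E'
from h import *
def ld(f):
    a=np.load(f); return dict(fx=a[0],fy=a[1],cx=a[2],cy=a[3],rvec=a[4:7],tvec=a[7:10])
t,w=ld("t.npy"),ld("w2.npy")
C=at_z(t,187.1,259.9,.144); print(C); print("front wall ref",(H-.137*DX), "DX offset from handle",(C-(H-.172*DX))@DX,(C-H)@DY)
a=np.linspace(0,2*np.pi,60); ring=np.c_[np.cos(a),np.sin(a),0*a]*.022
P=proj(w,np.vstack([C+ring,C-[0,0,.046]+ring])); print("pred wrist rect",P.min(0),P.max(0))
# blob centroid in wrist crown: threshold
i=cv2.imread("pics/w2.png")
c=i[90:200,450:590].copy(); 
for u,v in proj(w,C+ring): cv2.circle(c,(int(round(u-450)),int(round(v-90))),0,(255,0,255),-1)
cv2.imwrite("pics/crop4.png",cv2.resize(c,None,fx=5,fy=5,interpolation=cv2.INTER_NEAREST))
E
```

```text
[0.51239716 0.16040167 0.144     ]
front wall ref [0.43796384 0.09418334 0.138     ] DX offset from handle 0.11512852457231802 0.05919972495493381
pred wrist rect [463.33673793 109.7349866 ] [569.0479732  189.93729587]
```

View pics/crop4.png

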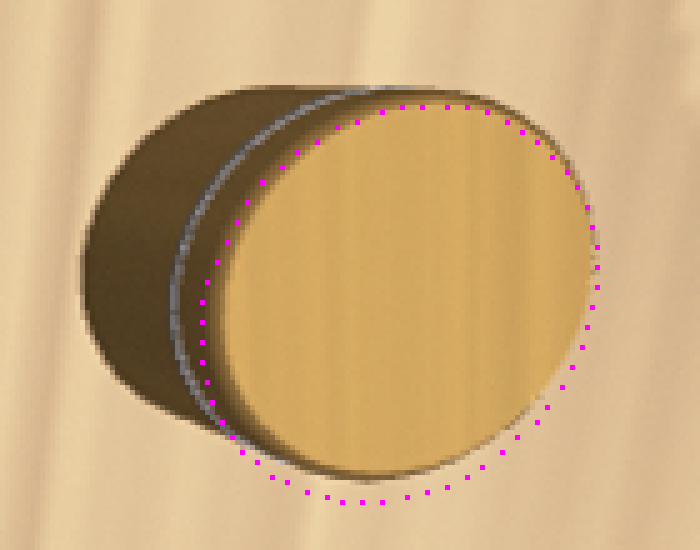

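```bash
cat >> h.py <<'E'
C=np.array([.5122,.162,.121]); YD=PSI+np.pi/2; G=.160  # G: TCP above cap centre once held
E
python3 - <<'E'
from h import *
manip.set_gripper(.8)
manip.move_ptp(C+[0,0,G+.09],down(YD)); st("above cap")
print(manip.movel(C+[0,0,G],velocity=.1,force_limit=12)); st("down")
manip.set_gripper(0); st("grip")
print(manip.movel(C+[0,0,G+.14],velocity=.15)); st("lift")
manip.move_ptp(N+[0,0,G+.085],down(np.pi/2)); o=st("over bottle")
w=manip.get_image("wrist"); save(w,"w3.png"); s=manip.get_image("scene"); save(s,"s3.png")
print(proj(w,[N,N-[0,0,.0185],N-[0,0,.038],N+[0,0,.085-.023]]).round(1), ray(w,0,0)[0])
for t in ["neck_top","brass_cap_center","bottle"]: print(t,[(round(d["score"],2),np.round(d["rect"],1).tolist()) for d in manip.find_in(w,t)[:3]])
np.save("w3.npy",[w["fx"],w["fy"],w["cx"],w["cy"],*w["rvec"],*w["tvec"]]);np.save("s.npy",[s["fx"],s["fy"],s["cx"],s["cy"],*s["rvec"],*s["tvec"]])
E
```

```text
above cap t 9.89 tcp [0.512  0.1619 0.3711] F [ 0.4 -1.1 -0.4] op 0.799
False
down t 10.94 tcp [0.5125 0.1621 0.2816] F [ 0.2 -0.3 -0.5] op 0.802
grip t 11.28 tcp [0.5127 0.1621 0.282 ] F [ 0.1 -0.6  4.8] op 0.501
False
lift t 12.37 tcp [0.5118 0.1619 0.4199] F [ 0.2 -0.1 -1.3] op 0.499
over bottle t 13.91 tcp [ 0.452  -0.2487  0.383 ] F [ 0.5 -0.1 -0.3] op 0.497
[[314.5 259.1]
 [314.7 248.1]
 [314.8 238. ]
 [313.6 312.7]] [ 0.36801172 -0.2479372   0.35136268]
neck_top [(0.86, [267.2, 168.9, 367.7, 278.6])]
brass_cap_center [(0.74, [249.4, 265.9, 384.2, 435.3])]
bottle [(0.58, [263.9, 166.6, 365.8, 279.9])]
```

View pics/w3.png

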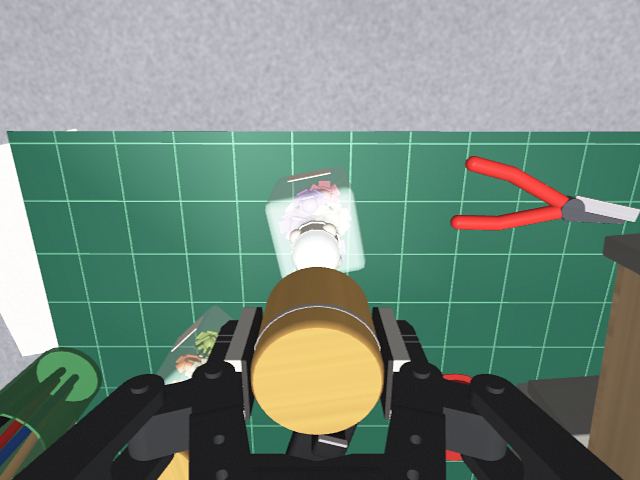

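The cap is held between the pads and the neck is visible at about (317,250). I'll overlay the predicted lip and cap to measure the offsets.

```bash
python3 - <<'E'
from h import *
def ld(f):
    a=np.load(f); return dict(fx=a[0],fy=a[1],cx=a[2],cy=a[3],rvec=a[4:7],tvec=a[7:10])
w,s=ld("w3.npy"),ld("s.npy"); tcp=np.array([.452,-.2487,.383]); cap=tcp-[0,0,G]
a=np.linspace(0,2*np.pi,80); ring=np.c_[np.cos(a),np.sin(a),0*a]
S=5
def draw(p,f,x0,x1,y0,y1):
    c=cv2.resize(cv2.imread(f)[y0:y1,x0:x1],None,fx=S,fy=S,interpolation=2)
    for pts,col in [(N+ring*.0115,(0,0,255)),(N-[0,0,.038]+ring*.0145,(255,0,0)),(cap+[0,0,.023]+ring*.022,(255,0,255)),(cap-[0,0,.023]+ring*.022,(255,255,0))]:
        for u,v in proj(p,pts): cv2.circle(c,(int((u-x0+.5)*S),int((v-y0+.5)*S)),1,col,-1)
    return c
A=draw(w,"pics/w3.png",240,400,225,345); B=draw(s,"pics/s3.png",195,250,180,300)[:600]
print(A.shape,B.shape); cv2.imwrite("pics/crop5.png",cv2.resize(np.hstack([A[:600,100:625],B]),None,fx=1,fy=1))
E
```

```text
(600, 800, 3) (600, 275, 3)
```

View pics/crop5.png

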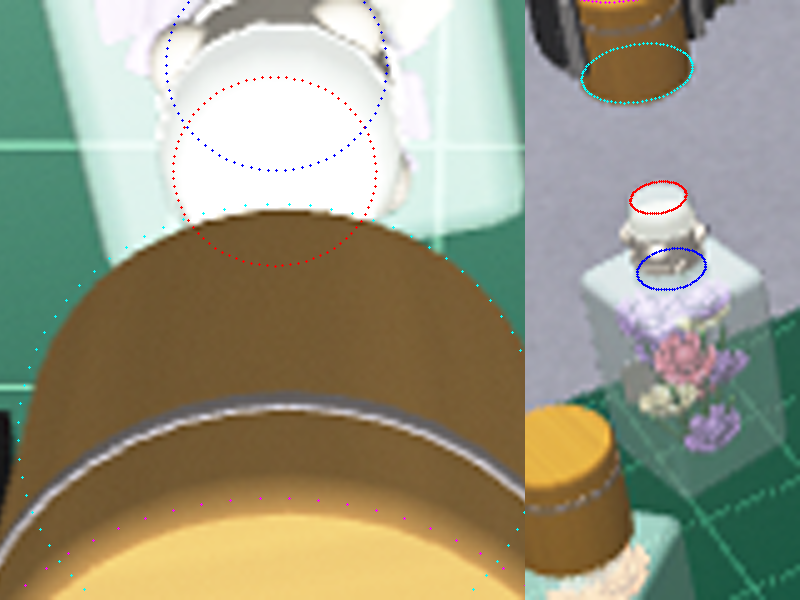

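The overlay agrees with the image to about 1 mm in both views: the scene lip ring is on the lip, and the cap rim ring matches. Both the cap and the neck share the same small shift in the wrist view. Next I'll lower the cap and press in small steps while logging force.

```bash
python3 - <<'E'
from h import *
G=.161
b=manip.get_obs()["ft_force"]
print(manip.movel(N+[0,0,G+.026],velocity=.08,force_limit=10)); st("at lip")
print(manip.movel(N+[0,0,G+.008],velocity=.03,force_limit=8)); st("pre collar")
for d in np.arange(.007,-.0125,-.001):
    manip.movel(N+[0,0,G+d],velocity=.02); o=manip.get_obs(); f=np.array(o["ft_force"])-b
    print(round(d*1e3,1), "z_rel",round((o["ee_pos"][2]-G-.138)*1e3,1),"xy",np.round((o["ee_pos"][:2]-N[:2])*1e3,1),"F",np.round(f,1))
    if d<-.001 and f[2]>22 or f[2]>30 or np.hypot(*f[:2])>12: break
st()
E
```

```text
False
at lip t 15.03 tcp [ 0.4518 -0.2495  0.3254] F [ 0.2 -0.3 -0.5] op 0.499
False
pre collar t 15.78 tcp [ 0.4516 -0.2494  0.307 ] F [0.2 0.3 0.3] op 0.502
7.0 z_rel 7.1 xy [ 0. -0.] F [-0.7  1.   0.1]
6.0 z_rel 6.2 xy [ 0.1 -0.1] F [1.7 1.1 1.2]
5.0 z_rel 5.5 xy [ 0.2 -0.1] F [0.5 0.6 3.8]
4.0 z_rel 4.9 xy [ 0.3 -0.1] F [-1.5  1.8  7.5]
3.0 z_rel 4.0 xy [ 0.3 -0.2] F [-2.2  0.9  8.1]
2.0 z_rel 2.7 xy [ 0.2 -0.1] F [-0.4  0.6  6. ]
1.0 z_rel 1.2 xy [ 0.2 -0.1] F [1.2 0.4 3.8]
0.0 z_rel -0.3 xy [ 0.1 -0. ] F [1.6 0.3 0.9]
-1.0 z_rel -1.6 xy [-0.1  0. ] F [ 1.2  0.3 -1.9]
-2.0 z_rel -2.7 xy [-0.4  0.2] F [ 0.7 -0.3 -4.4]
-3.0 z_rel -3.4 xy [-0.3  0.2] F [ 0.3  1.  -4.1]
-4.0 z_rel -4.0 xy [-0.1  0. ] F [ 0.9 -0.1 -3.9]
-5.0 z_rel -4.7 xy [ 0.1 -0.1] F [ 0.1  0.9 -0.8]
-6.0 z_rel -5.0 xy [ 0.3 -0.1] F [-1.2  0.9  6. ]
-7.0 z_rel -5.0 xy [ 0.3 -0.1] F [-2.2  2.7 12.8]
-8.0 z_rel -5.1 xy [ 0.3 -0.1] F [-4.5  3.5 18.6]
-9.0 z_rel -5.1 xy [ 0.3 -0.1] F [-5.6  4.4 24.8]
 t 20.03 tcp [ 0.4519 -0.2495  0.2939] F [-5.9  3.8 24.7] op 0.499
```

It clicked: the force peaked at about 8 N, dropped through zero, and the cap seated at −5.0 mm, with the push now carried by the lip. I'll press slightly more, hold and check.

```bash
python3 - <<'E'
from h import *
manip.movel(N+[0,0,.161-.0095],velocity=.02); st("press"); manip.hold(1.5); st("held")
s=manip.get_image("scene"); t=manip.get_image("top")
a=cv2.resize(s["color"][170:350,170:390],(586,480),interpolation=2)
cv2.imwrite("pics/fin.png",a[:,:,::-1]); save(t,"topfin.png")
for n in ["finished_bottle","ribbon","secateurs","tape_dispenser","pen_cup","white_cap_center"]: print(n,[(round(d["score"],2),np.round(d["rect"],1).tolist()) for d in manip.find_in(t,n)[:2]])
E
```

```text
press t 20.28 tcp [ 0.452  -0.2495  0.2939] F [-6.9  4.3 27.6] op 0.5
held t 21.78 tcp [ 0.452  -0.2495  0.2939] F [-6.7  4.2 27.7] op 0.505
finished_bottle [(0.81, [387.3, 210.1, 427.3, 240.8]), (0.18, [293.3, 177.8, 326.7, 211.4])]
ribbon [(0.74, [237.6, 241.1, 254.7, 261.6]), (0.6, [289.6, 178.5, 324.4, 210.1])]
secateurs [(0.73, [281.6, 274.0, 316.4, 301.0]), (0.49, [352.8, 269.3, 378.6, 295.7])]
tape_dispenser [(0.9, [345.6, 141.5, 381.2, 197.0]), (0.42, [236.3, 241.8, 258.1, 261.9])]
pen_cup [(0.65, [143.2, 201.1, 284.7, 313.7])]
white_cap_center [(0.57, [234.2, 241.1, 254.7, 260.3])]
```

View pics/fin.png

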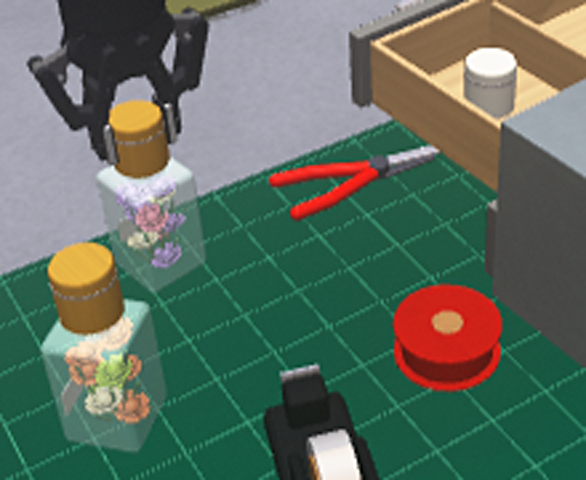

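View pics/topfin.png

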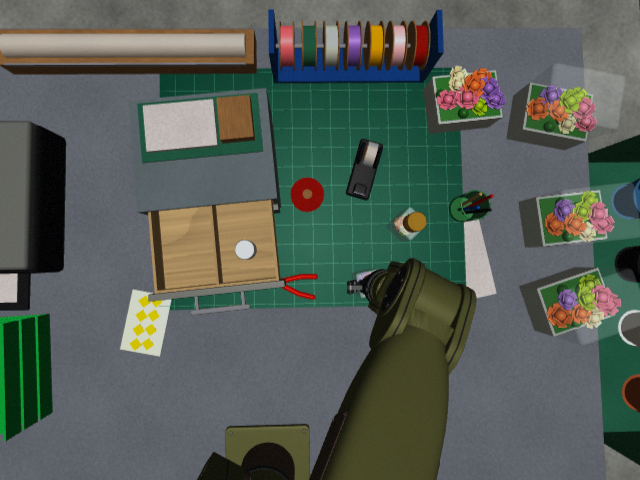

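The cap is seated at scene-crop (138,140), the bottle is upright, the white cap is in the drawer at top (245,250), and the other items look unmoved. I'm handing the job in while still pressing.

```bash
python3 - <<'E'
from h import *
st("final"); manip.finish_job()
E
```

```text
final t 22.18 tcp [ 0.452  -0.2496  0.2939] F [-6.5  4.5 28.1] op 0.497
the job is handed in; nothing more can be done
```

The brass cap is on the open bottle and fully home. I handed the job in at 22.2 s of robot time, with the arm still gripping the cap and pressing down.

- **Drawer:** I pulled the top drawer about 0.17 m by its handle and lifted the brass cap out of its left compartment.
- **Click and seating:** The push peaked at about 8 N with the cap centre 4 to 5 mm above the lip. It then fell through zero and turned into a slight pull. The cap stopped dead 5.0 mm below the lip, which is fully home.
- **Final press:** The arm held about 28 N downward, steady for 1.5 s. About 8 N of sideways force came with it, and the cap did not move.
- **Pictures:** The last views show the bottle upright and in its place, and the white cap still in the drawer. The ribbon, secateurs, tape dispenser, pen cup and finished bottle look unmoved.
- **Checks that disagreed:** In the last top view the detector reported the cabinet as the pen cup and put the white cap first for the ribbon. I checked both by eye in the image. The secateurs' blade tip is hidden under the open drawer in the top view; the scene view shows them lying free.
- **Force stops:** The limits on the handle descent (8 N) and the pull (15 N) both tripped, but only about 1 mm or less short of their targets. The readings just afterwards were about 6 N or less.

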